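# Load the bearing carousel and index it one click

## Robot

A 6-joint arm with a two-finger parallel gripper is mounted at the origin on a cart in front of the work surface, level with it; the furniture and walls round the work are solid. World frame = base frame: x ahead of the robot, y to its left, z up, the work surface at z = 0. Lengths are in m, angles in rad, forces in N, time in s.
With the tool pointing down it reaches from about 0.325 to 1 m from the base axis. Payload 5.1 kg.
Tool frame: the origin (TCP) lies at the very end of the fingers, on their centre line; the grasp point (between the pads) lies 19 mm behind it; z points along the fingers, y is the line along which they close (so a half turn about z gives the same grasp; the last joint's range is limited). The gripper opens to 85 mm and grips with 20 to 120 N. Pads are 22 mm wide; open, the fingers measure 114 mm over their backs; the gripper's body (76 mm by 85 mm) begins 54 mm behind the grasp point. The pads swing forward as they close: fully open they stand 13 mm farther back than shut.
Start: joints at [-1.327, 0.124, 1.65, -0, 1.367, -0.083], TCP at [0.209, -0.616, 0.231] pointing down, gripper open.
Joint ranges: [-2.61, 2.61], [-1.02, 2.33], [0.03, 2.71], [-1.35, 4.49], [0.32, 2.68], [-2.91, 2.91]. Speed limits (rad/s): [2.57, 2.57, 3.14, 3.14, 3.14, 3.14].

## Interface

Orientations are given as a rotation vector (axis times angle).
In Python, from plant import robot gives the robot as it stands. The module is installed in compiled form; this text tells all that it offers.
- The arm moves only by the tool play_rows, never from a script. Its argument "motion" is a list of rows, each a list of 7 numbers: the finger opening in cm, from 0 to 8.54, then the shift along the world's x, y, z in cm, then the turn, a rotation vector about the world's x, y, z in rad. A call has 1 to 12 rows; each row shifts and turns the commanded pose from where the row before left it; what a row does not reach is not made up. A row lasts 1/10 s, in which the tool goes at most 50 mm and 8.59 degrees, less where a joint would pass 70% of its speed; a pose out of reach is approached as far as the arm can. A call is refused whole if a number of a shift passes 5 or a number of a turn 0.15, either way. A call with a gripper value outside its range is refused whole. The fingers move at their own pace and stop on an object; the grip force is fixed at half the most. Time passes only in rows, so rows that do not move let the fingers close. It gives the time, the measured TCP pose, the force, the opening and the grip force at its end, in the units of the state.
- robot.get_state(): the state, without advancing time (a new reading comes with each control period).
- robot.snapshot(name): name is "side" or "top" or "wrist"; returns a dict with "pixels" (384x512x3 uint8, red, green, blue), "camera_matrix" (3x3 intrinsics, pixels), "position" and "rotation" of the camera in the world. Camera axes: x right, y down, z forward; pixel columns grow to the right and rows downward; lengths in m; the calibration is good to about 2 mm. A picture is of the moment at which its call begins. There is no depth.
- robot.hand_in(): hands the job in; it is judged then, once.
The state is a dict: "time": time; "q": joint angles; "joint_velocities": joint speeds; "effort": joint torques, N m; "tool_pos": TCP position; "tool_rot": TCP orientation; "contact_force": force on the tool from outside, world axes, zero at the start; "wrist_torque": the same for the moment, N m; "grip_width": opening from 0.0 (shut) to 1.0 (fully open); "grip_force": force on a finger pad.
Only numpy, scipy, OpenCV 4.12 (cv2) and the standard library are available. Lean on these libraries where they do the work, as an engineer would, in place of code of your own. Each camera call takes 0.05 s, during which the arm holds its last target. There are 200 camera calls.

## Task

Load the loose ball bearing into the carousel: set it in the feed chute and slide it into the empty pocket until it is fully home against the back stop and the pocket's red tell-tale pin is pushed right in; the stop's depth varies, so feel for it and never press the bearing harder than about 15 N. Then turn the wheel by an upright steel peg exactly one click anticlockwise (seen from above), so that the loaded pocket stands at the green marker. Leave the flux tin and the hex keys where they are.

Things in the scene. Friction and masses are not known exactly. Their poses are not given: they have to be found in the camera images.
- bearing_center (a point): centre (half-way up) of the loose ball bearing, a plain steel-grey ring shape (solid for handling) of diameter 47 mm and height 14 mm, lying flat on the bench at the start; 0.08 to 0.17 kg
- carousel: fixed base of the bearing carousel; origin on the bench under the wheel's axle, z up; its -x axis points out along the feed chute, towards the robot. The white wheel on it has six pockets 60 degrees apart; five hold a bearing fixed in place, the one empty pocket stands at the chute
- chute (a point): on the flat yellow floor of the feed chute (31 mm above the bench), 160 mm from the axle; axes as the carousel's. The floor runs from 115 to 199 mm from the axle; two steel guides 9 mm high narrow from 72 mm apart at the outer (-x) end to 53 mm at the wheel. A bearing set down centred here is clear of the wheel and slides along +x straight into the pocket; the deck is 1 mm lower
- pocket (a point): on the wheel: where the centre of a bearing fully home in the empty pocket lies (7 mm above the deck, 75 mm from the axle) at the middle setting of its back stop; +x points to the axle. The dark steel stop (13 mm high, rigid) is set at an unknown depth up to 13 mm farther in or out, which is not measured
- seat_pin (a joint): red tell-tale pin, 8 mm thick, in the middle of the back stop of the empty pocket: metres it has been pushed in. 0 = standing 6 mm out of the stop, about 0.006 = flush, bearing fully home. Moves with about 0.6 N and stays where it is left
- peg (a point): on the wheel: upright steel peg, diameter 10 mm (16 mm collar 3 mm high at its foot), 88 mm from the axle, next to the empty pocket on its clockwise side (the left one seen from the robot). This point is 60 mm above the bench, the rounded peg top 77 mm. Six such pegs stand midway between the pockets
- wheel (a joint): angle of the wheel in rad, 0 with the empty pocket at the chute, growing anticlockwise seen from above; one click = 1.047. A sprung detent holds it at every click: it resists with up to about 7 N at a peg until half-way (0.52), then draws the wheel on into the next click and settles it there
- flux_tin: bystander: shallow yellow tin, 53 mm across and 22 mm high, origin under its centre; leave it
- hex_keys: bystander: black hex key set, 35x94x26 mm, origin under its centre; leave it
- axle (a point): centre of the white wheel (radius 113 mm) on its deck, 30 mm above the bench. The hub here rises 20 mm above the deck. Each pocket lies between two blue walls 9 mm high, about 53 mm apart and slightly flared outwards. The fixed bearings stand 14 mm above the deck
- marker (a point): top of the green upright marker, 34 mm high, outside the rim 60 degrees anticlockwise (seen from above) from the chute

How it is judged:
On the way:
1. the bearing is fully home in the empty pocket at the chute, its tell-tale pin pushed in (value of joint seat_pin above 0.0045 m and x of bearing_center in the frame of pocket between -0.018 and 0.018 m and y of bearing_center in the frame of pocket between -0.008 and 0.008 m and z of bearing_center in the frame of pocket between -0.004 and 0.004 m and value of joint wheel between -0.35 and 0.35 rad), for 0.2 s.
At the end, for the whole second after the job is handed in: The wheel rests one click (1.047 rad, within 0.1) on; the bearing lies flat (0.1 rad) and still in its pocket, within 18 mm of the pocket point along it (the stop varies by 13 mm), 8 mm across, 4 mm in height; the tell-tale pin is pushed in more than 4.5 of its 6 mm (value of joint wheel between 0.947 and 1.147 rad and value of joint seat_pin above 0.0045 m and x of bearing_center in the frame of pocket between -0.018 and 0.018 m and y of bearing_center in the frame of pocket between -0.008 and 0.008 m and z of bearing_center in the frame of pocket between -0.004 and 0.004 m and angle between bearing_center's own z axis and vertical below 0.1 rad and linear speed of bearing below 0.02 m/s); the robot touches nothing.
It fails at once if the bearing, in or entering the pocket, is pressed with more than 20 N (contact force between bearing and carousel above 20 N and distance between bearing_center and pocket below 0.04 m).
It fails at once if the bearing is slammed or jammed on the carousel with more than 60 N (contact force between bearing and carousel above 60 N).
It fails at once if the wheel is turned the wrong way or well past one click (value of joint wheel below -0.5 rad or value of joint wheel above 1.5 rad).
It fails at once if the flux tin or the hex keys are shifted by more than 20 mm (distance of any of flux_tin, hex_keys from where it was at the start of the episode above 0.02 m).
It also fails if it takes over 66 s, if anything falls off the work surface, if the arm or the gripper's body presses on something with over 40 N, if the wrist force passes 120 N, or if a joint passes its speed limit or range.

## Working session

There is one attempt and no reset: what is moved stays moved. The work goes in short steps, Python scripts to look and compute and a tool call to move; the robot and the scene stay as the last step left them, time stands still between calls to the robot, and variables do not carry over. Pictures are saved under pics/ and viewed, at most 10 in all, crops included, and the job is handed in when it is done.

Besides the shell and the picture viewer there is one more tool, called after "Call:" as name(argument=value, ...), one argument or row to a line, values as JSON. play_rows: Moves the arm, as the interface text tells. Its arguments: {"type":"object","properties":{"motion":{"type":"array","items":{"type":"array","items":{"type":"number"}}}},"required":["motion"]}

```bash
mkdir -p pics; cat > h.py <<'E'
import numpy as np, cv2, json
from plant import robot
def snap(n,f):
    s=robot.snapshot(n); cv2.imwrite(f'pics/{f}.png',cv2.cvtColor(s['pixels'],cv2.COLOR_RGB2BGR))
    np.savez(f'pics/{f}.npz',K=s['camera_matrix'],p=s['position'],R=s['rotation']); return s
def ray(f,u,v,z):
    d=np.load(f'pics/{f}.npz'); r=d['R']@np.linalg.solve(d['K'],[u,v,1.]); p=d['p']
    return p+r*(z-p[2])/r[2]
def proj(f,P):
    d=np.load(f'pics/{f}.npz'); c=d['K']@(d['R'].T@(np.array(P,float)-d['p'])); return c[:2]/c[2]
E
python3 - <<'E'
from h import *
a=snap('top','t0');b=snap('side','s0')
im=np.hstack([cv2.imread('pics/t0.png')])
cv2.imwrite('pics/t0b.png',cv2.resize(im,(800,600),interpolation=cv2.INTER_CUBIC))
cv2.imwrite('pics/s0b.png',cv2.resize(cv2.imread('pics/s0.png'),(800,600)))
for x in(a,b):print(x['position'],x['rotation'],x['camera_matrix'])
print(robot.get_state())
E
```

```text
[ 0.363761   -0.1635907   1.15536396] [-2.16274766  2.13775864 -0.19585359] [[369.26183937   0.         253.12784351]
 [  0.         369.26183937 193.18597661]
 [  0.           0.           1.        ]]
[ 0.03430236 -1.16372135  0.6951359 ] [-2.04675351  0.49056144 -0.2541097 ] [[386.78219944   0.         255.77933238]
 [  0.         386.78219944 196.69333283]
 [  0.           0.           1.        ]]
{'time': 0.1, 'q': array([-1.32661819e+00,  1.24436902e-01,  1.65156011e+00,  1.10857843e-05,
        1.36751007e+00, -8.25861728e-02]), 'joint_velocities': array([ 0.00046018, -0.00169682, -0.00036469, -0.00101932,  0.00056193,
        0.0018491 ]), 'effort': array([ 6.06327994e-04, -4.24933648e+01, -3.66652286e+01, -6.04258207e-05,
        4.00174104e-03,  1.92138128e-05]), 'tool_pos': array([ 0.20848422, -0.61506239,  0.23016448]), 'tool_rot': array([-3.09787236e+00, -5.10685658e-01,  2.25570736e-04]), 'contact_force': array([-0.84480574,  0.23958921, -0.24713555]), 'wrist_torque': array([ 0.02248271, -0.02486447, -0.00345434]), 'grip_force': 0.0, 'grip_width': 0.9962756375716925}
```

View pics/t0b.png

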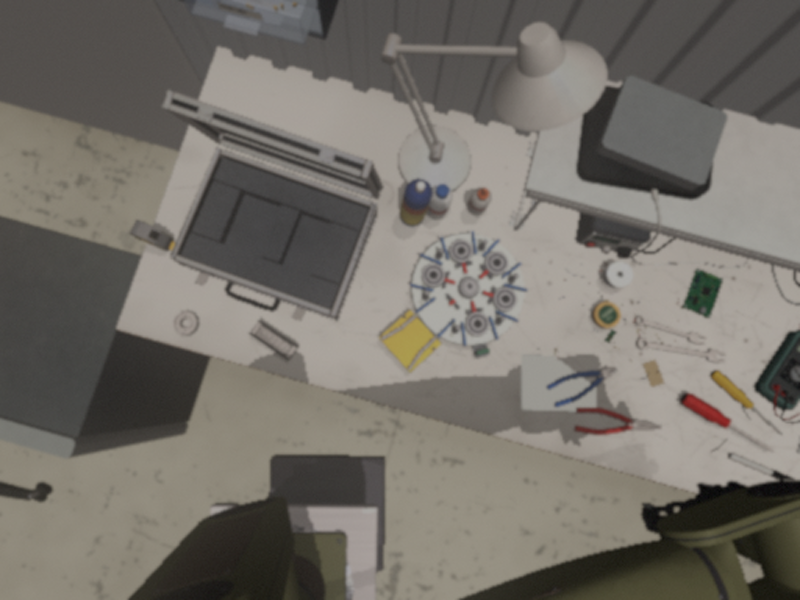

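View pics/s0b.png

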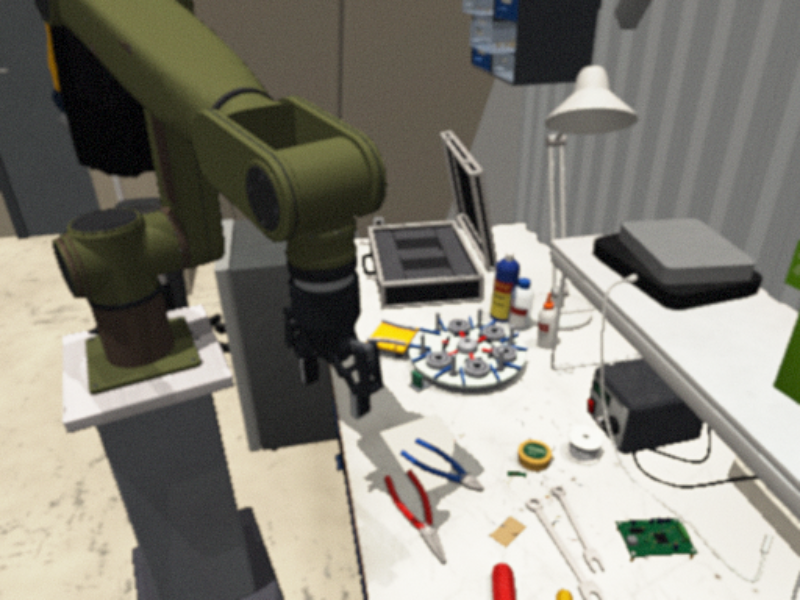

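```bash
python3 - <<'E'
from h import *
im=cv2.imread('pics/t0.png')
c1=cv2.resize(im[140:250,230:350],(600,550),interpolation=cv2.INTER_CUBIC)
c2=cv2.resize(im[185:240,100:200],(500,275),interpolation=cv2.INTER_CUBIC)
cv2.imwrite('pics/c1.png',c1);cv2.imwrite('pics/c2.png',c2)
k=1.5625
for n,u,v,z in[('bear',186,322,.012),('hex',274,339,.02),('tin',606,314,.02),('axle',468,288,.05),('chute',410,340,.031),('marker',481,350,.034)]:print(n,ray('t0',u/k,v/k,z))
E
```

```text
Traceback (most recent call last):
  File "h.py", line 8, in ray
    return p+r*(z-p[2])/r[2]
                        ~^^^
IndexError: invalid index to scalar variable.
```

View pics/c1.png

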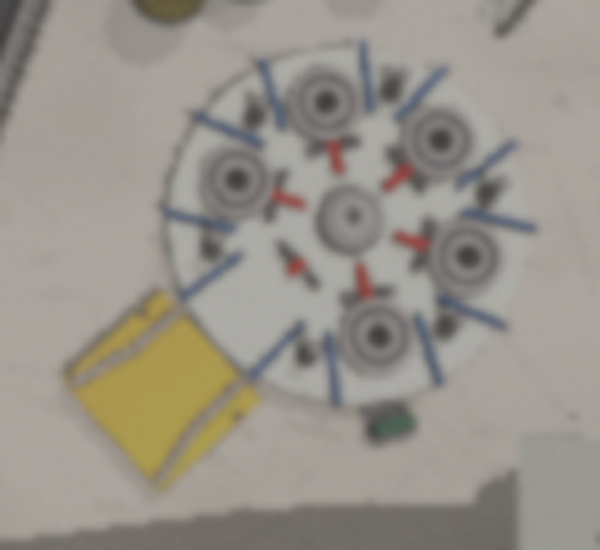

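View pics/c2.png

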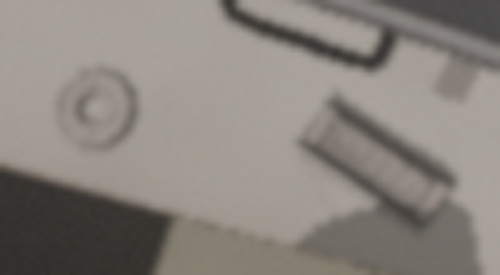

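```bash
sed -i "s/^def snap/from scipy.spatial.transform import Rotation as Ro\ndef snap/; s/R=s\['rotation'\]/R=Ro.from_rotvec(s['rotation']).as_matrix()/" h.py; python3 - <<'E'
from h import *
for f in('t0','s0'):
    d=dict(np.load(f'pics/{f}.npz')); 
    if d['R'].ndim==1: d['R']=Ro.from_rotvec(d['R']).as_matrix()
    np.savez(f'pics/{f}.npz',**d)
k=1.5625
N=lambda u,v:(230+u/5,140+v/5)
P={}
for n,(u,v),z in[('bear',(119.4,206.6),.013),('hexA',(100+320/5,185+120/5),.02),('hexB',(100+435/5,185+200/5),.02),('tin',(606/k,314/k),.02),('axle',N(348,220),.05),
 ('peg',N(210,250),.06),('marker',N(392,425),.034),('c1',N(68,375),.031),('c2',N(160,490),.031),('c3',N(160,290),.031),('c4',N(260,395),.031)]+[('b%d'%i,N(*q),.044) for i,q in enumerate([(325,101),(237,180),(440,140),(468,256),(378,335)])]:
    P[n]=ray('t0',u,v,z);print(n,P[n].round(4))
ax=P['axle']
B=np.array([P['b%d'%i] for i in range(5)])
for b in list(B)+[P['peg'],P['marker']]: 
    d=b-ax; print(np.hypot(*d[:2]).round(4),np.degrees(np.arctan2(d[1],d[0])).round(1))
E
```

```text
bear [0.498  0.2222 0.013 ]
hexA [0.4915 0.0834 0.02  ]
hexB [0.4431 0.0112 0.02  ]
tin [ 0.5255 -0.6125  0.02  ]
axle [ 0.57   -0.3312  0.05  ]
peg [ 0.5485 -0.246   0.06  ]
marker [ 0.4464 -0.3592  0.034 ]
c1 [ 0.4748 -0.1615  0.031 ]
c2 [ 0.4057 -0.2181  0.031 ]
c3 [ 0.528  -0.2174  0.031 ]
c4 [ 0.464 -0.279  0.031]
b0 [ 0.6459 -0.3185  0.044 ]
b1 [ 0.5951 -0.2638  0.044 ]
b2 [ 0.6223 -0.3897  0.044 ]
b3 [ 0.5497 -0.4057  0.044 ]
b4 [ 0.5002 -0.3497  0.044 ]
0.077 9.4
0.0719 69.5
0.0785 -48.2
0.0772 -105.2
0.0722 -165.1
0.0878 104.1
0.1267 -167.2
```

Call:
play_rows(
  motion=[
    [8.54, 1.6, 4.6, 0, 0, 0, 0.081],
    [8.54, 1.6, 4.6, 0, 0, 0, 0.081],
    [8.54, 1.6, 4.6, 0, 0, 0, 0.081],
    [8.54, 1.6, 4.6, 0, 0, 0, 0.081],
    [8.54, 1.6, 4.6, 0, 0, 0, 0.083],
    [8.54, 1.6, 4.6, 0, 0, 0, 0],
    [8.54, 1.6, 4.6, 0, 0, 0, 0],
    [8.54, 1.6, 4.6, 0, 0, 0, 0],
    [8.54, 1.6, 4.6, 0, 0, 0, 0],
    [8.54, 1.6, 4.6, 0, 0, 0, 0],
  ],
)

```text
time: 1.1
tool_pos: [0.3686, -0.1537, 0.2311]
tool_rot: [2.933, 1.126, 0.0]
contact_force: [2.0, -0.3, 1.1]
grip_width: 0.996
grip_force: 0.0
```

Call:
play_rows(
  motion=[
    [8.54, 1.6, 4.6, 0, 0, 0, 0],
    [8.54, 1.6, 4.6, 0, 0, 0, 0],
    [8.54, 1.6, 4.6, 0, 0, 0, 0],
    [8.54, 1.6, 4.6, 0, 0, 0, 0],
    [8.54, 1.6, 4.6, 0, 0, 0, 0],
    [8.54, 1.6, 4.6, 0, 0, 0, 0],
    [8.54, 1.6, 4.6, -2, 0, 0, 0],
    [8.54, 1.7, 4.6, -4, 0, 0, 0],
    [8.54, 0, 0.7, -2, 0, 0, 0],
    [8.54, 0, 0, 0, 0, 0, 0],
  ],
)

```text
time: 2.1
tool_pos: [0.4905, 0.208, 0.1561]
tool_rot: [-2.93, -1.131, 0.014]
contact_force: [0.3, -0.7, -0.6]
grip_width: 1.002
grip_force: 0.0
```

```bash
python3 - <<'E'
from h import *
s=snap('wrist','w1');print(s['position'],s['rotation'],s['camera_matrix'][0],robot.get_state()['tool_pos'],proj('w1',[.498,.2222,.014]))
E
```

```text
[0.54263487 0.25538656 0.29822857] [ 2.63167298 -1.164942   -0.17201989] [313.74072124   0.         253.76015475] [0.49170622 0.20741636 0.1584864 ] [249.05854257 165.87953457]
```

View pics/w1.png

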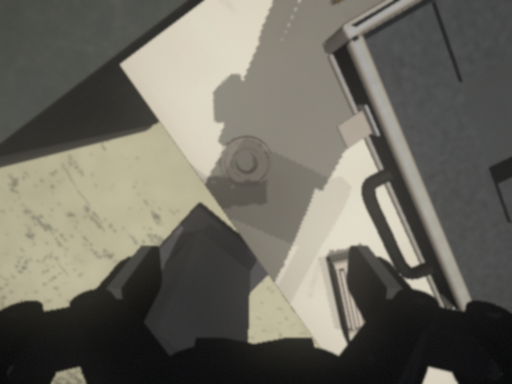

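```bash
python3 - <<'E'
from h import *
print(ray('w1',245.5,159,.014),ray('w1',246,162,.0), robot.get_state()['tool_pos'])
E
```

```text
[0.50055352 0.22886937 0.014     ] [0.49663671 0.22527049 0.        ] [0.49170622 0.20741636 0.1584864 ]
```

Call:
play_rows(
  motion=[
    [8.54, 0, 0, -3, 0, 0, 0],
    [8.54, 0, 0, -3, 0, 0, 0],
    [8.54, 0, 0, 0, 0, 0, 0],
    [8.54, 0, 0, 0, 0, 0, 0],
    [8.54, 0, 0, 0, 0, 0, 0],
  ],
)

```text
time: 2.65
tool_pos: [0.495, 0.2074, 0.1035]
tool_rot: [2.933, 1.126, 0.007]
contact_force: [-0.6, 0.4, -0.1]
grip_width: 1.001
grip_force: 0.0
```

```bash
python3 - <<'E'
from h import *
s=snap('wrist','w2');print(robot.get_state()['tool_pos'],proj('w2',[.5,.228,.014]))
g=cv2.cvtColor(s['pixels'],cv2.COLOR_RGB2GRAY)
cv2.imwrite('pics/w2c.png',cv2.resize(cv2.imread('pics/w2.png')[100:300,130:400],(800,592)))
E
```

```text
[0.49496502 0.20754699 0.1035361 ] [238.64847002 177.42194897]
```

View pics/w2c.png

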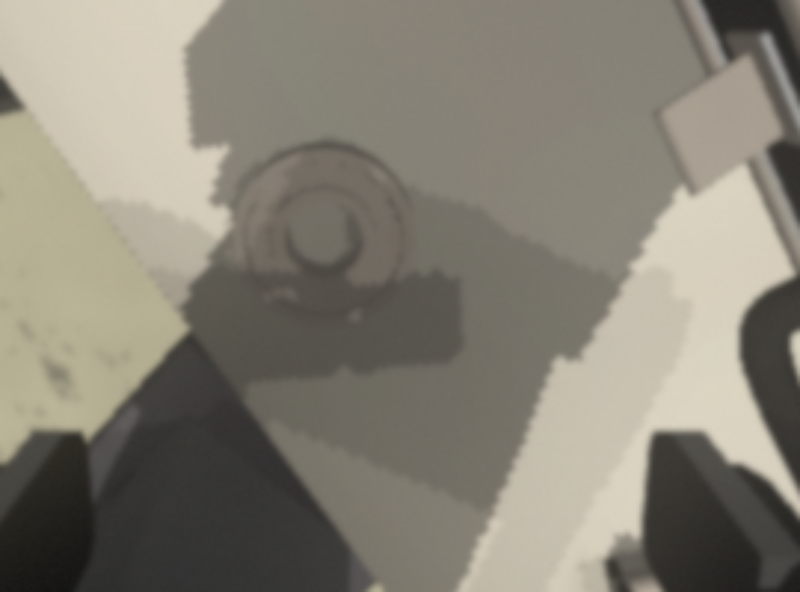

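Call:
play_rows(
  motion=[
    [8.54, 0.5, 2.05, -2, 0, 0, 0],
    [8.54, 0, 0, -3, 0, 0, 0],
    [8.54, 0, 0, -3, 0, 0, 0],
    [8.54, 0, 0, -2, 0, 0, 0],
    [8.54, 0, 0, 0, 0, 0, 0],
    [8.54, 0, 0, 0, 0, 0, 0],
  ],
)

```text
time: 3.3
tool_pos: [0.4993, 0.2282, 0.0022]
tool_rot: [2.932, 1.127, 0.003]
contact_force: [0.8, -0.7, 1.3]
grip_width: 1.001
grip_force: 0.0
```

Call:
play_rows(
  motion=[
    [4.0, 0, 0, 0, 0, 0, 0],
    [4.0, 0, 0, 0, 0, 0, 0],
    [4.0, 0, 0, 0, 0, 0, 0],
    [4.0, 0, 0, 0, 0, 0, 0],
    [4.0, 0, 0, 0, 0, 0, 0],
    [4.0, 0, 0, 0, 0, 0, 0],
    [4.0, 0, 0, 0, 0, 0, 0],
    [4.0, 0, 0, 0, 0, 0, 0],
    [4.0, 0, 0, 0, 0, 0, 0],
  ],
)

```text
time: 4.2
tool_pos: [0.4998, 0.2284, 0.0028]
tool_rot: [2.932, 1.127, 0.005]
contact_force: [-1.0, -1.0, 6.6]
grip_width: 0.514
grip_force: 61.0
```

Call:
play_rows(
  motion=[
    [4.0, 0, 0, 3, 0, 0, 0],
    [4.0, 0, 0, 4, 0, 0, 0],
    [4.0, 0, -2, 4, 0, 0, 0],
    [4.0, -0.35, -4.6, 4, 0, 0, 0],
    [4.0, -0.4, -4.6, 0, 0, 0, 0],
    [4.0, -0.4, -4.6, 0, 0, 0, 0],
    [4.0, -0.4, -4.6, 0, 0, 0, 0],
    [4.0, -0.4, -4.6, 0, 0, 0, 0],
    [4.0, -0.4, -4.6, 0, 0, 0, 0],
    [4.0, -0.4, -4.6, 0, 0, 0, 0],
    [4.0, -0.4, -4.6, 0, 0, 0, 0],
    [4.0, -0.4, -4.6, 0, 0, 0, 0],
  ],
)

```text
time: 5.4
tool_pos: [0.4628, -0.1995, 0.1438]
tool_rot: [2.932, 1.126, 0.001]
contact_force: [0.3, -0.6, -1.0]
grip_width: 0.517
grip_force: 62.0
```

Call:
play_rows(
  motion=[
    [4.0, 0, -0.5, 0, 0, 0, 0],
    [4.0, 0, 0, 0, 0, 0, 0],
    [4.0, 0, 0, 0, 0, 0, 0],
    [4.0, 0, 0, 0, 0, 0, 0],
  ],
)

```text
time: 5.8
tool_pos: [0.4635, -0.2013, 0.1433]
tool_rot: [-2.931, -1.13, 0.0]
contact_force: [0.3, -0.4, -1.0]
grip_width: 0.52
grip_force: 62.0
```

```bash
python3 - <<'E'
from h import *
s=snap('wrist','w3');print(robot.get_state()['tool_pos'])
im=cv2.imread('pics/w3.png')
c=(.572,-.333)
for r,z,a in[(0,.05,0),(.115,.031,132),(.199,.031,132),(.16,.031,132)]:
    p=[c[0]+r*np.cos(np.radians(a)),c[1]+r*np.sin(np.radians(a)),z]
    print(p,proj('w3',p))
cv2.imwrite('pics/w3b.png',cv2.resize(im,(800,600),interpolation=cv2.INTER_CUBIC))
E
```

```text
[ 0.46350682 -0.20129208  0.14334074]
[np.float64(0.572), np.float64(-0.333), 0.05] [470.3025923  207.55018935]
[np.float64(0.49504998026873126), np.float64(-0.2475383450700997), 0.031] [319.96191429 200.14368135]
[np.float64(0.4388430093345872), np.float64(-0.18511417972999855), 0.031] [220.97976211 199.83234171]
[np.float64(0.4649391029825826), np.float64(-0.21409682792361695), 0.031] [266.93727739 199.97689703]
```

View pics/w3b.png

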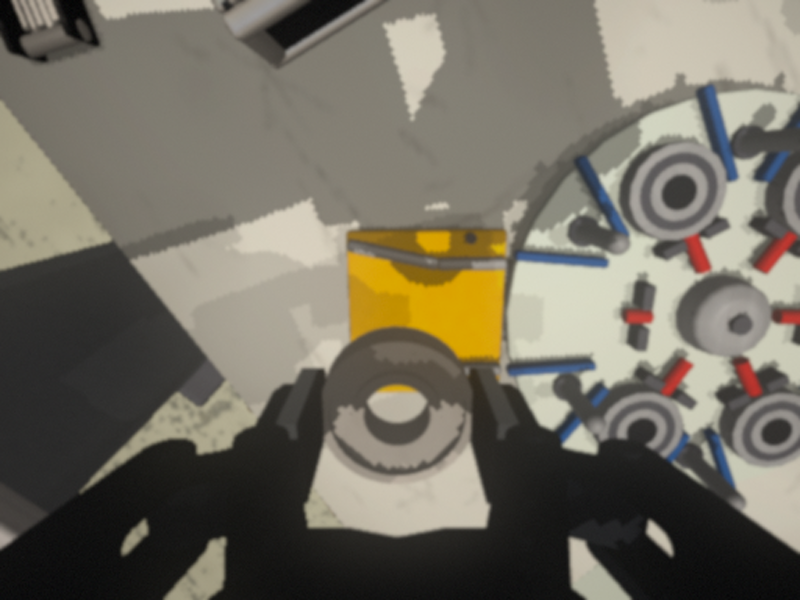

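```bash
python3 - <<'E'
from h import *
k=1.5625
for n,u,v,z in[('axle',726,314,.05),('wallin',600,314.5,.039),('wallout',511,313.5,.039),('ci',505,316,.031),('co',349,316,.031),('stop',642,316,.043),('pegbase?',558,383,.077),('pegR',612,244,.03),('pegRtop',580,233,.077),('b1',678,190,.044),('b4',642,432,.044)]:
    print(n,ray('w3',u/k,v/k,z).round(4))
print(ray('w3',400/k,385/k,.145))
E
```

```text
axle [ 0.5724 -0.3253  0.05  ]
wallin [ 0.5304 -0.2843  0.039 ]
wallout [ 0.4993 -0.2492  0.039 ]
ci [ 0.4956 -0.2509  0.031 ]
co [ 0.4386 -0.188   0.031 ]
stop [ 0.5442 -0.299   0.043 ]
pegbase? [ 0.4927 -0.275   0.077 ]
pegR [ 0.5608 -0.2646  0.03  ]
pegRtop [ 0.5463 -0.2307  0.077 ]
b1 [ 0.5969 -0.2622  0.044 ]
b4 [ 0.5004 -0.3503  0.044 ]
[ 0.46607897 -0.19955864  0.145     ]
```

Call:
play_rows(
  motion=[
    [4.0, 0.3, -1.4, -1.5, 0, 0, 0],
    [4.0, 0, 0, -3, 0, 0, 0],
    [4.0, 0, 0, -3, 0, 0, 0],
    [4.0, 0, 0, -2, 0, 0, 0],
    [4.0, 0, 0, -0.8, 0, 0, 0],
    [4.0, 0, 0, -0.3, 0, 0, 0],
    [4.0, 0, 0, 0, 0, 0, 0],
    [4.0, 0, 0, 0, 0, 0, 0],
  ],
)

```text
time: 6.65
tool_pos: [0.4675, -0.2171, 0.039]
tool_rot: [2.93, 1.127, 0.003]
contact_force: [-0.3, 0.2, -0.4]
grip_width: 0.516
grip_force: 62.0
```

Call:
play_rows(
  motion=[
    [4.0, -0.1, 0.15, -0.3, 0, 0, 0],
    [4.0, 0, 0, -0.15, 0, 0, 0],
    [4.0, 0, 0, 0, 0, 0, 0],
  ],
)

```text
time: 6.95
tool_pos: [0.4658, -0.2154, 0.0338]
tool_rot: [2.932, 1.127, 0.001]
contact_force: [-1.6, 0.9, 3.9]
grip_width: 0.518
grip_force: 62.5
```

Call:
play_rows(
  motion=[
    [4.0, 0, 0, -0.05, 0, 0, 0],
    [6.0, 0, 0, 0, 0, 0, 0],
    [6.0, 0, 0, 0, 0, 0, 0],
    [6.0, 0, 0, 0, 0, 0, 0],
    [6.0, 0, 0, 0, 0, 0, 0],
    [6.0, 0, 0, 2, 0, 0, 0],
    [6.0, 0, 0, 4, 0, 0, 0],
    [0, 0, 0, 1, 0, 0, 0],
    [0, -2.0, 2.3, 0, 0, 0, 0],
    [0, -1.6, 1.8, 0, 0, 0, 0],
    [0, 0, 0, 0, 0, 0, 0],
    [0, 0, 0, 0, 0, 0, 0],
  ],
)

```text
time: 8.15
tool_pos: [0.4293, -0.1741, 0.1022]
tool_rot: [2.932, 1.127, 0.0]
contact_force: [1.2, -0.4, 0.2]
grip_width: 0.001
grip_force: 0.0
```

```bash
python3 - <<'E'
from h import *
s=snap('wrist','w4');print(robot.get_state()['tool_pos'])
im=cv2.imread('pics/w4.png')
cv2.imwrite('pics/w4b.png',cv2.resize(im,(800,600),interpolation=cv2.INTER_CUBIC))
E
```

```text
[ 0.4296926  -0.17450959  0.10245199]
```

View pics/w4b.png

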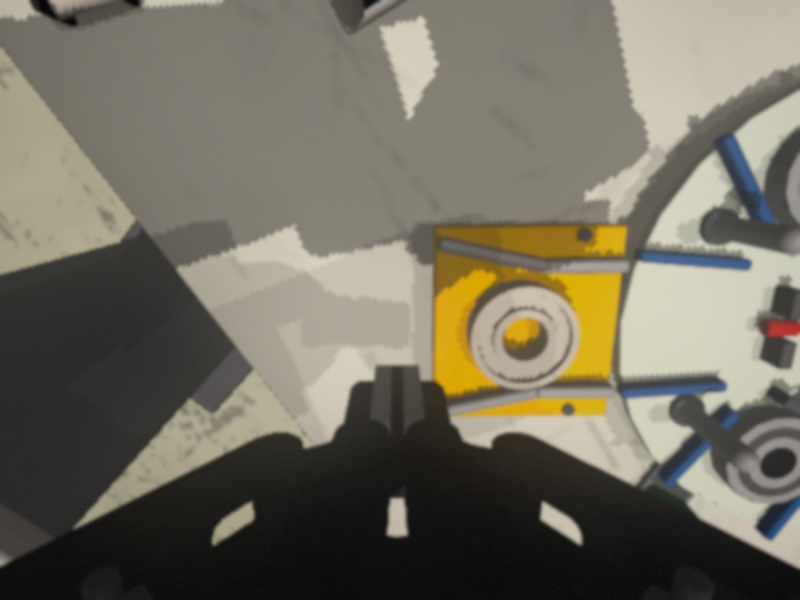

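```bash
python3 - <<'E'
from h import *
k=1.5625
c=np.array([.5735,-.334]);a=np.radians(132);x=-np.array([np.cos(a),np.sin(a)]);y=np.array([-x[1],x[0]])
def car(p): d=p[:2]-c; return (d@x*1e3).round(1),(d@y*1e3).round(1)
for n,u,v,z in[('bear',524,335,.045),('pin',784,328,.037),('gU',625,267,.040),('gL',615,392,.040),('gU2',545,266,.040),('gL2',540,392,.040),('wUo',642,255,.039),('wUi',750,264,.039),('wLo',622,388,.039),('wLi',724,383,.039),('pegfoot',714,225,.033),('edgeo',434,330,.031),('edgei',622,300,.031)]:
    p=ray('w4',u/k,v/k,z);print(n,p.round(4),car(p))
print(car(robot.get_state()['tool_pos']),x,y)
E
```

```text
bear [ 0.465  -0.2152  0.045 ] (np.float64(-160.9), np.float64(-1.2))
pin [ 0.5446 -0.3026  0.037 ] (np.float64(-42.7), np.float64(-0.5))
gU [ 0.5146 -0.2272  0.04  ] (np.float64(-118.8), np.float64(27.7))
gL [ 0.4733 -0.2683  0.04  ] (np.float64(-115.9), np.float64(-30.5))
gU2 [ 0.4921 -0.2016  0.04  ] (np.float64(-152.8), np.float64(28.1))
gL2 [ 0.4503 -0.2428  0.04  ] (np.float64(-150.2), np.float64(-30.5))
wUo [ 0.523 -0.229  0.039] (np.float64(-111.8), np.float64(32.7))
wUi [ 0.5514 -0.2662  0.039 ] (np.float64(-65.1), np.float64(28.9))
wLo [ 0.4768 -0.2698  0.039 ] (np.float64(-112.4), np.float64(-28.9))
wLi [ 0.5097 -0.3026  0.039 ] (np.float64(-66.1), np.float64(-26.4))
pegfoot [ 0.5535 -0.2449  0.033 ] (np.float64(-79.6), np.float64(44.7))
edgeo [ 0.4378 -0.1889  0.031 ] (np.float64(-198.6), np.float64(-3.7))
edgei [ 0.5053 -0.2422  0.031 ] (np.float64(-113.9), np.float64(10.7))
(np.float64(-214.8), np.float64(-0.1)) [ 0.66913061 -0.74314483] [0.74314483 0.66913061]
```

Call:
play_rows(
  motion=[
    [0, 0, 0, -2, 0, 0, 0],
    [0, 0, 0, -3, 0, 0, 0],
    [0, 0, 0, -1.7, 0, 0, 0],
    [0, 0, 0, 0, 0, 0, 0],
    [0, 0, 0, 0, 0, 0, 0],
    [0, 0.27, -0.3, 0, 0, 0, 0],
    [0, 0.27, -0.3, 0, 0, 0, 0],
    [0, 0.27, -0.3, 0, 0, 0, 0],
    [0, 0, 0, 0, 0, 0, 0],
  ],
)

```text
time: 9.1
tool_pos: [0.4384, -0.184, 0.0363]
tool_rot: [2.931, 1.126, 0.002]
contact_force: [0.1, -0.6, 0.5]
grip_width: -0.003
grip_force: 0.0
```

Call:
play_rows(
  motion=[
    [0, 0.2, -0.22, 0, 0, 0, 0],
    [0, 0.2, -0.22, 0, 0, 0, 0],
    [0, 0.2, -0.22, 0, 0, 0, 0],
    [0, 0.2, -0.22, 0, 0, 0, 0],
    [0, 0.2, -0.22, 0, 0, 0, 0],
    [0, 0.2, -0.22, 0, 0, 0, 0],
    [0, 0.2, -0.22, 0, 0, 0, 0],
    [0, 0.2, -0.22, 0, 0, 0, 0],
    [0, 0, 0, 0, 0, 0, 0],
  ],
)

```text
time: 10.0
tool_pos: [0.4539, -0.2012, 0.0356]
tool_rot: [2.932, 1.127, 0.0]
contact_force: [-1.3, 0.4, 0.0]
grip_width: 0.002
grip_force: 0.0
```

Call:
play_rows(
  motion=[
    [0, 0.2, -0.22, 0, 0, 0, 0],
    [0, 0.2, -0.22, 0, 0, 0, 0],
    [0, 0.2, -0.22, 0, 0, 0, 0],
    [0, 0.2, -0.22, 0, 0, 0, 0],
    [0, 0.2, -0.22, 0, 0, 0, 0],
    [0, 0.2, -0.22, 0, 0, 0, 0],
    [0, 0.2, -0.22, 0, 0, 0, 0],
    [0, 0.2, -0.22, 0, 0, 0, 0],
    [0, 0.2, -0.22, 0, 0, 0, 0],
    [0, 0.2, -0.22, 0, 0, 0, 0],
    [0, 0, 0, 0, 0, 0, 0],
  ],
)

```text
time: 11.1
tool_pos: [0.4739, -0.2232, 0.0356]
tool_rot: [2.932, 1.127, 0.0]
contact_force: [-0.1, 0.3, 0.9]
grip_width: 0.001
grip_force: 0.1
```

Call:
play_rows(
  motion=[
    [0, 0.13, -0.15, 0, 0, 0, 0],
    [0, 0.13, -0.15, 0, 0, 0, 0],
    [0, 0.14, -0.15, 0, 0, 0, 0],
    [0, 0.13, -0.15, 0, 0, 0, 0],
    [0, 0.13, -0.15, 0, 0, 0, 0],
    [0, 0.14, -0.15, 0, 0, 0, 0],
    [0, 0, 0, 0, 0, 0, 0],
  ],
)

```text
time: 11.8
tool_pos: [0.4817, -0.2321, 0.0355]
tool_rot: [2.932, 1.127, 0.0]
contact_force: [-0.1, 0.2, 0.0]
grip_width: 0.003
grip_force: 0.2
```

Call:
play_rows(
  motion=[
    [0, 0.07, -0.07, 0, 0, 0, 0],
    [0, 0.07, -0.08, 0, 0, 0, 0],
    [0, 0.07, -0.07, 0, 0, 0, 0],
    [0, 0.07, -0.08, 0, 0, 0, 0],
    [0, 0, 0, 0, 0, 0, 0],
  ],
)

```text
time: 12.3
tool_pos: [0.4844, -0.235, 0.0354]
tool_rot: [2.932, 1.127, 0.0]
contact_force: [-0.8, 0.2, 0.3]
grip_width: 0.001
grip_force: 0.2
```

```bash
python3 - <<'E'
from h import *
s=snap('wrist','w5')
im=cv2.imread('pics/w5.png')
cv2.imwrite('pics/w5b.png',cv2.resize(im[120:330,230:510],(800,600),interpolation=cv2.INTER_CUBIC))
E
```

```text
(no output)
```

View pics/w5b.png

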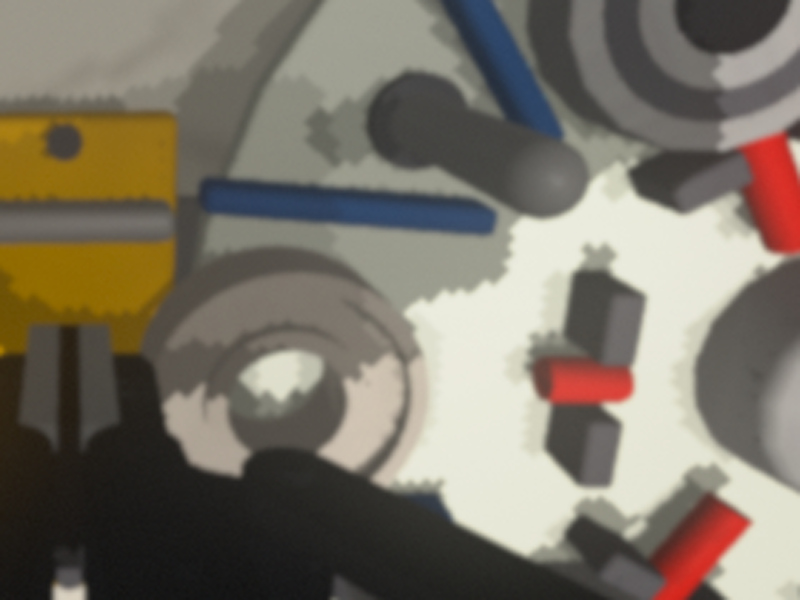

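Call:
play_rows(
  motion=[
    [0, 0.1, -0.11, 0, 0, 0, 0],
    [0, 0.1, -0.11, 0, 0, 0, 0],
    [0, 0.1, -0.11, 0, 0, 0, 0],
    [0, 0.1, -0.11, 0, 0, 0, 0],
    [0, 0.1, -0.11, 0, 0, 0, 0],
    [0, 0.1, -0.11, 0, 0, 0, 0],
    [0, 0.1, -0.11, 0, 0, 0, 0],
    [0, 0.1, -0.11, 0, 0, 0, 0],
    [0, 0, 0, 0, 0, 0, 0],
  ],
)

```text
time: 13.25
tool_pos: [0.4925, -0.2438, 0.0355]
tool_rot: [2.932, 1.127, 0.0]
contact_force: [0.6, 0.0, 1.1]
grip_width: -0.001
grip_force: 0.1
```

Call:
play_rows(
  motion=[
    [0, 0.07, -0.08, 0, 0, 0, 0],
    [0, 0.07, -0.07, 0, 0, 0, 0],
    [0, 0.07, -0.08, 0, 0, 0, 0],
    [0, 0, 0, 0, 0, 0, 0],
  ],
)

```text
time: 13.65
tool_pos: [0.4945, -0.2461, 0.0355]
tool_rot: [2.932, 1.127, 0.0]
contact_force: [-0.5, 0.6, 1.1]
grip_width: 0.001
grip_force: 0.2
```

Call:
play_rows(
  motion=[
    [0, 0.03, -0.04, 0, 0, 0, 0],
    [0, 0.04, -0.04, 0, 0, 0, 0],
    [0, 0.03, -0.03, 0, 0, 0, 0],
    [0, 0.03, -0.04, 0, 0, 0, 0],
    [0, 0.03, -0.04, 0, 0, 0, 0],
    [0, 0.04, -0.03, 0, 0, 0, 0],
    [0, 0, 0, 0, 0, 0, 0],
  ],
)

```text
time: 14.35
tool_pos: [0.4964, -0.2482, 0.0355]
tool_rot: [2.932, 1.127, 0.0]
contact_force: [-0.7, 1.0, 1.3]
grip_width: -0.0
grip_force: 0.4
```

Call:
play_rows(
  motion=[
    [0, 0.03, -0.04, 0, 0, 0, 0],
    [0, 0.04, -0.03, 0, 0, 0, 0],
    [0, 0, 0, 0, 0, 0, 0],
  ],
)

```text
time: 14.65
tool_pos: [0.4971, -0.2489, 0.0355]
tool_rot: [2.932, 1.127, 0.0]
contact_force: [-0.4, -0.4, -0.4]
grip_width: 0.003
grip_force: 0.4
```

Call:
play_rows(
  motion=[
    [0, 0.03, -0.04, 0, 0, 0, 0],
    [0, 0.04, -0.03, 0, 0, 0, 0],
    [0, 0, 0, 0, 0, 0, 0],
  ],
)

```text
time: 14.95
tool_pos: [0.4978, -0.2496, 0.0355]
tool_rot: [2.932, 1.127, 0.0]
contact_force: [-1.7, -0.2, 0.3]
grip_width: -0.002
grip_force: 0.4
```

Call:
play_rows(
  motion=[
    [0, 0.03, -0.04, 0, 0, 0, 0],
    [0, 0, 0, 0, 0, 0, 0],
  ],
)

```text
time: 15.15
tool_pos: [0.4981, -0.25, 0.0355]
tool_rot: [2.932, 1.127, 0.0]
contact_force: [-1.1, 0.9, 0.5]
grip_width: 0.003
grip_force: 0.4
```

Call:
play_rows(
  motion=[
    [0, 0.04, -0.03, 0, 0, 0, 0],
    [0, 0, 0, 0, 0, 0, 0],
  ],
)

```text
time: 15.35
tool_pos: [0.4985, -0.2503, 0.0355]
tool_rot: [2.932, 1.127, 0.0]
contact_force: [-0.9, 0.8, -0.1]
grip_width: 0.0
grip_force: 0.4
```

Call:
play_rows(
  motion=[
    [0, 0.03, -0.04, 0, 0, 0, 0],
    [0, 0, 0, 0, 0, 0, 0],
  ],
)

```text
time: 15.55
tool_pos: [0.4989, -0.2507, 0.0355]
tool_rot: [2.932, 1.127, 0.0]
contact_force: [-0.3, 0.5, -0.0]
grip_width: 0.0
grip_force: 0.4
```

Call:
play_rows(
  motion=[
    [0, 0.03, -0.03, 0, 0, 0, 0],
    [0, 0, 0, 0, 0, 0, 0],
  ],
)

```text
time: 15.75
tool_pos: [0.4991, -0.251, 0.0355]
tool_rot: [2.932, 1.127, 0.0]
contact_force: [-0.6, 0.1, 0.3]
grip_width: -0.005
grip_force: 0.4
```

Call:
play_rows(
  motion=[
    [0, 0.03, -0.03, 0, 0, 0, 0],
    [0, 0, 0, 0, 0, 0, 0],
  ],
)

```text
time: 15.95
tool_pos: [0.4995, -0.2513, 0.0355]
tool_rot: [2.932, 1.127, 0.0]
contact_force: [-0.6, -0.2, 1.5]
grip_width: -0.0
grip_force: 0.4
```

Call:
play_rows(
  motion=[
    [0, 0.03, -0.03, 0, 0, 0, 0],
    [0, 0, 0, 0, 0, 0, 0],
  ],
)

```text
time: 16.15
tool_pos: [0.4997, -0.2516, 0.0355]
tool_rot: [2.932, 1.127, -0.0]
contact_force: [-1.4, 0.7, 0.1]
grip_width: 0.0
grip_force: 0.5
```

Call:
play_rows(
  motion=[
    [0, 0.03, -0.03, 0, 0, 0, 0],
    [0, 0, 0, 0, 0, 0, 0],
  ],
)

```text
time: 16.35
tool_pos: [0.4999, -0.2518, 0.0354]
tool_rot: [-2.932, -1.127, 0.0]
contact_force: [-1.6, 1.2, 1.8]
grip_width: -0.002
grip_force: 0.9
```

Call:
play_rows(
  motion=[
    [0, 0.02, -0.03, 0, 0, 0, 0],
    [0, 0, 0, 0, 0, 0, 0],
  ],
)

```text
time: 16.55
tool_pos: [0.5002, -0.2521, 0.0354]
tool_rot: [-2.932, -1.127, 0.0]
contact_force: [-1.7, 1.3, 0.7]
grip_width: -0.003
grip_force: 0.9
```

Call:
play_rows(
  motion=[
    [0, 0.02, -0.03, 0, 0, 0, 0],
    [0, 0, 0, 0, 0, 0, 0],
  ],
)

```text
time: 16.75
tool_pos: [0.5004, -0.2524, 0.0355]
tool_rot: [-2.932, -1.127, 0.0]
contact_force: [-1.6, 1.3, 0.2]
grip_width: -0.004
grip_force: 0.9
```

Call:
play_rows(
  motion=[
    [0, 0.02, -0.03, 0, 0, 0, 0],
    [0, 0, 0, 0, 0, 0, 0],
  ],
)

```text
time: 16.95
tool_pos: [0.5006, -0.2528, 0.0354]
tool_rot: [2.932, 1.127, -0.0]
contact_force: [-1.7, 1.4, 0.8]
grip_width: -0.001
grip_force: 0.8
```

Call:
play_rows(
  motion=[
    [0, 0.03, -0.03, 0, 0, 0, 0],
    [0, 0.03, -0.04, 0, 0, 0, 0],
    [0, 0, 0, 0, 0, 0, 0],
  ],
)

```text
time: 17.25
tool_pos: [0.5012, -0.2535, 0.0354]
tool_rot: [2.932, 1.127, 0.0]
contact_force: [-0.3, 0.5, -0.1]
grip_width: 0.001
grip_force: 0.7
```

Call:
play_rows(
  motion=[
    [0, 0.03, -0.03, 0, 0, 0, 0],
    [0, 0.03, -0.04, 0, 0, 0, 0],
    [0, 0, 0, 0, 0, 0, 0],
  ],
)

```text
time: 17.55
tool_pos: [0.5018, -0.2542, 0.0355]
tool_rot: [2.932, 1.127, 0.0]
contact_force: [-1.3, 0.5, -0.4]
grip_width: -0.004
grip_force: 0.7
```

Call:
play_rows(
  motion=[
    [0, 0.03, -0.03, 0, 0, 0, 0],
    [0, 0, 0, 0, 0, 0, 0],
  ],
)

```text
time: 17.75
tool_pos: [0.5021, -0.2545, 0.0355]
tool_rot: [2.933, 1.127, 0.0]
contact_force: [-0.8, 1.4, 0.7]
grip_width: -0.0
grip_force: 0.7
```

Call:
play_rows(
  motion=[
    [0, 0.03, -0.03, 0, 0, 0, 0],
    [0, 0, 0, 0, 0, 0, 0],
  ],
)

```text
time: 17.95
tool_pos: [0.5024, -0.2548, 0.0355]
tool_rot: [2.932, 1.127, 0.0]
contact_force: [-0.9, 1.7, -0.2]
grip_width: -0.0
grip_force: 0.7
```

Call:
play_rows(
  motion=[
    [0, 0.03, -0.03, 0, 0, 0, 0],
    [0, 0, 0, 0, 0, 0, 0],
  ],
)

```text
time: 18.15
tool_pos: [0.5027, -0.2551, 0.0355]
tool_rot: [2.932, 1.127, 0.0]
contact_force: [-0.4, 0.2, -0.4]
grip_width: 0.004
grip_force: 0.7
```

Call:
play_rows(
  motion=[
    [0, 0.03, -0.03, 0, 0, 0, 0],
    [0, 0, 0, 0, 0, 0, 0],
  ],
)

```text
time: 18.35
tool_pos: [0.5031, -0.2554, 0.0355]
tool_rot: [2.932, 1.127, 0.0]
contact_force: [-1.6, 0.8, -0.0]
grip_width: -0.0
grip_force: 0.7
```

Call:
play_rows(
  motion=[
    [0, 0.03, -0.03, 0, 0, 0, 0],
    [0, 0, 0, 0, 0, 0, 0],
  ],
)

```text
time: 18.55
tool_pos: [0.5033, -0.2557, 0.0355]
tool_rot: [2.932, 1.127, 0.0]
contact_force: [-1.6, 0.7, 1.1]
grip_width: 0.003
grip_force: 0.7
```

Call:
play_rows(
  motion=[
    [0, 0.02, -0.03, 0, 0, 0, 0],
    [0, 0, 0, 0, 0, 0, 0],
  ],
)

```text
time: 18.75
tool_pos: [0.5035, -0.256, 0.0355]
tool_rot: [2.932, 1.127, 0.0]
contact_force: [-1.1, 1.0, 0.9]
grip_width: -0.002
grip_force: 0.7
```

Call:
play_rows(
  motion=[
    [0, 0.02, -0.03, 0, 0, 0, 0],
    [0, 0, 0, 0, 0, 0, 0],
  ],
)

```text
time: 18.95
tool_pos: [0.5037, -0.2563, 0.0355]
tool_rot: [2.932, 1.127, 0.0]
contact_force: [-0.8, 1.1, 0.6]
grip_width: 0.0
grip_force: 0.7
```

Call:
play_rows(
  motion=[
    [0, 0.03, -0.03, 0, 0, 0, 0],
    [0, 0, 0, 0, 0, 0, 0],
  ],
)

```text
time: 19.15
tool_pos: [0.504, -0.2565, 0.0355]
tool_rot: [-2.932, -1.127, 0.0]
contact_force: [-1.0, 1.8, 0.7]
grip_width: 0.002
grip_force: 0.9
```

Call:
play_rows(
  motion=[
    [0, 0.02, -0.03, 0, 0, 0, 0],
    [0, 0, 0, 0, 0, 0, 0],
  ],
)

```text
time: 19.35
tool_pos: [0.5041, -0.2567, 0.0354]
tool_rot: [-2.932, -1.127, 0.0]
contact_force: [-2.7, 2.1, 2.1]
grip_width: -0.0
grip_force: 1.4
```

Call:
play_rows(
  motion=[
    [0, 0.02, -0.02, 0, 0, 0, 0],
    [0, 0, 0, 0, 0, 0, 0],
  ],
)

```text
time: 19.55
tool_pos: [0.5042, -0.2568, 0.0354]
tool_rot: [-2.932, -1.127, 0.001]
contact_force: [-1.8, 2.7, 2.5]
grip_width: 0.002
grip_force: 2.1
```

Call:
play_rows(
  motion=[
    [0, 0.03, -0.03, 0, 0, 0, 0],
    [0, 0, 0, 0, 0, 0, 0],
  ],
)

```text
time: 19.75
tool_pos: [0.5043, -0.2569, 0.0354]
tool_rot: [-2.931, -1.126, 0.001]
contact_force: [-3.6, 4.5, 3.2]
grip_width: -0.004
grip_force: 3.0
```

Call:
play_rows(
  motion=[
    [0, 0.03, -0.03, 0, 0, 0, 0],
    [0, 0, 0, 0, 0, 0, 0],
  ],
)

```text
time: 19.95
tool_pos: [0.5043, -0.2569, 0.0353]
tool_rot: [-2.93, -1.126, 0.002]
contact_force: [-5.0, 4.0, 3.5]
grip_width: 0.003
grip_force: 3.7
```

Call:
play_rows(
  motion=[
    [0, 0, 0, 0, 0, 0, 0],
    [0, 0, 0, 0, 0, 0, 0],
    [0, -0.1, 0.11, 0, 0, 0, 0],
    [0, -0.3, 0.33, 0, 0, 0, 0],
    [0, -1, 1.1, 0, 0, 0, 0],
    [0, -0.3, 0.33, 2, 0, 0, 0],
    [0, 0, 0, 4, 0, 0, 0],
    [0, 0, 0, 2.5, 0, 0, 0],
    [0, 0, 0, 0, 0, 0, 0],
    [0, 0, 0, 0, 0, 0, 0],
  ],
)

```text
time: 20.95
tool_pos: [0.4886, -0.2394, 0.1213]
tool_rot: [2.93, 1.126, 0.002]
contact_force: [-0.6, 0.7, -0.8]
grip_width: -0.002
grip_force: 0.0
```

```bash
python3 - <<'E'
from h import *
s=snap('wrist','w6');print(robot.get_state()['tool_pos'])
c=np.array([.5735,-.334]);a=np.radians(132);x=-np.array([np.cos(a),np.sin(a)]);y=np.array([-x[1],x[0]])
W=lambda X,Y,z:[*(c+X*x+Y*y),z]
for P in[(-.076,.044,.033),(-.076,.044,.077),(-.07,0,.044),(-.0465,0,.044),(0,0,.05)]:print(P,(proj('w6',W(*P))-[180,90])*2.667)
im=cv2.imread('pics/w6.png')
cv2.imwrite('pics/w6b.png',cv2.resize(im[90:315,180:480],(800,600),interpolation=cv2.INTER_CUBIC))
E
```

```text
[ 0.48774616 -0.23890861  0.11990603]
(-0.076, 0.044, 0.033) [384.65570796 139.41332117]
(-0.076, 0.044, 0.077) [427.73967755 161.30504096]
(-0.07, 0, 0.044) [405.17638432 304.65876036]
(-0.0465, 0, 0.044) [490.29642512 304.68107853]
(0, 0, 0.05) [670.47516002 311.44170583]
```

View pics/w6b.png

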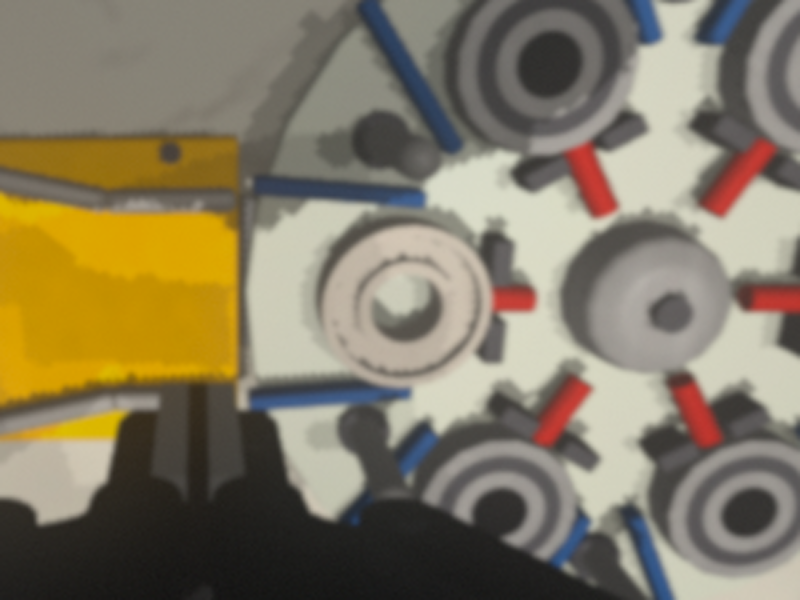

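Call:
play_rows(
  motion=[
    [0, 2.8, 0.3, 0, 0, 0, 0],
    [0, 2.8, 0.3, 0, 0, 0, 0],
    [0, 2.8, 0.25, 0, 0, 0, 0],
    [0, 0, 0, 0, 0, 0, 0],
    [0, 0, 0, -2, 0, 0, 0],
    [0, 0, 0, -2.5, 0, 0, 0],
    [0, 0, 0, -2.2, 0, 0, 0],
    [0, 0, 0, 0, 0, 0, 0],
    [0, 0, 0, 0, 0, 0, 0],
    [0, 0, 0, 0, 0, 0, 0],
  ],
)

```text
time: 22.0
tool_pos: [0.5724, -0.2309, 0.0546]
tool_rot: [2.931, 1.126, 0.002]
contact_force: [-0.1, -0.3, 0.6]
grip_width: 0.004
grip_force: 0.0
```

Call:
play_rows(
  motion=[
    [0, -0.25, -0.165, 0, 0, 0, 0],
    [0, -0.25, -0.165, 0, 0, 0, 0],
    [0, -0.25, -0.165, 0, 0, 0, 0],
    [0, -0.25, -0.165, 0, 0, 0, 0],
    [0, -0.25, -0.165, 0, 0, 0, 0],
    [0, -0.25, -0.165, 0, 0, 0, 0],
    [0, -0.25, -0.165, 0, 0, 0, 0],
    [0, -0.25, -0.165, 0, 0, 0, 0],
  ],
)

```text
time: 22.8
tool_pos: [0.5516, -0.2425, 0.0531]
tool_rot: [-2.93, -1.126, -0.001]
contact_force: [1.8, 6.0, 0.1]
grip_width: 0.002
grip_force: 2.6
```

Call:
play_rows(
  motion=[
    [0, -0.25, -0.165, 0, 0, 0, 0],
    [0, -0.25, -0.165, 0, 0, 0, 0],
    [0, -0.25, -0.165, 0, 0, 0, 0],
    [0, -0.25, -0.165, 0, 0, 0, 0],
    [0, -0.22, -0.2, 0, 0, 0, 0],
    [0, -0.22, -0.2, 0, 0, 0, 0],
    [0, -0.22, -0.2, 0, 0, 0, 0],
    [0, -0.22, -0.2, 0, 0, 0, 0],
  ],
)

```text
time: 23.6
tool_pos: [0.5332, -0.2562, 0.0532]
tool_rot: [-2.929, -1.125, -0.003]
contact_force: [1.3, 10.3, 2.9]
grip_width: -0.002
grip_force: 4.4
```

Call:
play_rows(
  motion=[
    [0, -0.22, -0.2, 0, 0, 0, 0],
    [0, -0.22, -0.2, 0, 0, 0, 0],
    [0, -0.22, -0.2, 0, 0, 0, 0],
    [0, -0.22, -0.2, 0, 0, 0, 0],
    [0, -0.22, -0.2, 0, 0, 0, 0],
    [0, 0, 0, 0, 0, 0, 0],
  ],
)

```text
time: 24.2
tool_pos: [0.5217, -0.2689, 0.0535]
tool_rot: [2.933, 1.126, -0.001]
contact_force: [0.6, 0.6, 0.4]
grip_width: 0.001
grip_force: 0.0
```

Call:
play_rows(
  motion=[
    [0, 0.2, 0.2, 1, 0, 0, 0],
    [0, 0, 0, 4, 0, 0, 0],
    [0, 0, 0, 4, 0, 0, 0],
    [0, -2, 2.2, 2, 0, 0, 0],
    [0, -3, 3.3, 0, 0, 0, 0],
    [0, -3, 3.3, 0, 0, 0, 0],
    [0, 0, 0, 0, 0, 0, 0],
    [0, 0, 0, 0, 0, 0, 0],
    [0, 0, 0, 0, 0, 0, 0],
  ],
)

```text
time: 25.1
tool_pos: [0.4452, -0.1789, 0.1647]
tool_rot: [2.931, 1.126, 0.002]
contact_force: [0.1, -0.3, -0.5]
grip_width: -0.004
grip_force: 0.0
```

```bash
python3 - <<'E'
from h import *
s=snap('wrist','w7');print(robot.get_state()['tool_pos'],robot.get_state()['contact_force'])
c=np.array([.5735,-.334])
def polar(f,z,lo,hi):
    im=cv2.imread(f'pics/{f}.png');h=cv2.cvtColor(im,cv2.COLOR_BGR2HSV)
    m=cv2.inRange(h,lo[0],hi[0])
    if len(lo)>1:m|=cv2.inRange(h,lo[1],hi[1])
    n,_,st,ce=cv2.connectedComponentsWithStats(m)
    out=[]
    for i in range(1,n):
        if st[i,4]>15:
            d=ray(f,*ce[i],z)[:2]-c;r=np.hypot(*d)
            if r<.13: out.append((int(round(np.degrees(np.arctan2(d[1],d[0])))),round(r*1e3),st[i,4]))
    return sorted(out)
for f in('w6','w7'):
    print(f,'red',polar(f,.037,[(0,140,80),(172,140,80)],[(8,255,255),(180,255,255)]))
    print(f,'blue',polar(f,.037,[(100,100,40)],[(120,255,255)]))
im=cv2.imread('pics/w7.png')
g=cv2.medianBlur(cv2.cvtColor(im,cv2.COLOR_BGR2GRAY),3)
ci=cv2.HoughCircles(g,cv2.HOUGH_GRADIENT,1,20,param1=80,param2=25,minRadius=15,maxRadius=40)
for u,v,r in (ci[0] if ci is not None else []):
    d=ray('w7',u,v,.044)[:2]-c;print('circ',np.degrees(np.arctan2(d[1],d[0])).round(1),(np.hypot(*d)*1e3).round(1),r)
E
```

```text
[ 0.44526192 -0.17907397  0.16447425] [ 0.04791586 -0.10041934  0.47305278]
w6 red [(-168, 41, np.int32(219)), (-108, 42, np.int32(233)), (-48, 41, np.int32(253)), (12, 40, np.int32(280)), (73, 39, np.int32(243)), (132, 38, np.int32(102))]
w6 blue [(-146, 80, np.int32(90)), (-128, 92, np.int32(214)), (-89, 91, np.int32(245)), (-70, 75, np.int32(66)), (-11, 72, np.int32(16)), (29, 107, np.int32(144)), (34, 78, np.int32(166)), (54, 94, np.int32(463)), (91, 95, np.int32(317)), (110, 78, np.int32(82)), (151, 95, np.int32(218)), (170, 78, np.int32(95)), (174, 106, np.int32(16))]
w7 red [(-171, 38, np.int32(82)), (-112, 42, np.int32(183)), (7, 35, np.int32(88)), (67, 38, np.int32(173)), (127, 38, np.int32(136))]
w7 blue [(-155, 99, np.int32(114)), (-134, 83, np.int32(100)), (48, 94, np.int32(274)), (86, 97, np.int32(214)), (108, 93, np.int32(192)), (146, 92, np.int32(134)), (165, 75, np.int32(31)), (169, 102, np.int32(91))]
circ 124.8 78.3 29.4
circ 69.1 80.0 27.1
circ 174.8 63.2 33.8
circ -114.7 61.0 31.5
circ -136.3 5.6 34.9
circ -167.5 71.4 18.0
circ -112.0 84.2 30.1
```

Call:
play_rows(
  motion=[
    [0, 0, 0, 0, 0, 0, 0],
    [0, 0, 0, 0, 0, 0, 0],
    [0, 0, 0, 0, 0, 0, 0],
    [0, 0, 0, 0, 0, 0, 0],
    [0, 0, 0, 0, 0, 0, 0],
  ],
)

```text
time: 25.65
tool_pos: [0.4442, -0.1783, 0.1634]
tool_rot: [-2.932, -1.127, 0.0]
contact_force: [1.1, 0.8, -1.0]
grip_width: -0.002
grip_force: 0.0
```

```bash
cat >> h.py <<'E'
c=np.array([.5735,-.334])
def polar(f,z,lo,hi):
    im=cv2.imread(f'pics/{f}.png');h=cv2.cvtColor(im,cv2.COLOR_BGR2HSV)
    m=cv2.inRange(h,lo[0],hi[0])
    if len(lo)>1:m|=cv2.inRange(h,lo[1],hi[1])
    n,_,st,ce=cv2.connectedComponentsWithStats(m)
    out=[]
    for i in range(1,n):
        if st[i,4]>15:
            d=ray(f,*ce[i],z)[:2]-c;r=np.hypot(*d)
            if r<.13: out.append((round(float(np.degrees(np.arctan2(d[1],d[0]))),1),round(r*1e3),int(st[i,4])))
    return sorted(out)
RED=([(0,140,80),(172,140,80)],[(8,255,255),(180,255,255)]);BLUE=([(100,100,40)],[(120,255,255)])
E
python3 - <<'E'
from h import *
snap('wrist','w8');snap('top','t8');print(robot.get_state()['tool_pos'],robot.get_state()['time'])
for f in('w6','w8','w4','t0','t8'):print(f,polar(f,.037,*RED),polar(f,.037,*BLUE))
E
```

```text
[ 0.44416968 -0.17824447  0.16339774] 25.75
w6 [(-167.9, 41, 219), (-108.5, 42, 233), (-48.4, 41, 253), (11.9, 40, 280), (72.7, 39, 243), (132.4, 38, 102)] [(-146.4, 80, 90), (-127.9, 92, 214), (-89.4, 91, 245), (-70.3, 75, 66), (-10.9, 72, 16), (29.5, 107, 144), (34.1, 78, 166), (53.8, 94, 463), (91.1, 95, 317), (110.3, 78, 82), (150.7, 95, 218), (169.9, 78, 95), (173.7, 106, 16)]
w8 [(-170.1, 39, 81), (-111.4, 42, 187), (8.2, 33, 56), (67.4, 38, 175), (128.1, 38, 142)] [(-153.9, 100, 114), (-132.7, 84, 99), (48.9, 94, 272), (86.4, 97, 218), (108.8, 93, 195), (147.0, 92, 141), (165.7, 75, 33), (170.3, 102, 79)]
w4 [(132.7, 43, 175)] [(-151.3, 104, 277), (90.3, 96, 417), (112.8, 92, 338), (151.4, 92, 246), (170.1, 74, 67), (174.7, 103, 184)]
t0 [] []
t8 [] []
```

Call:
play_rows(
  motion=[
    [0, 2.18, -3.52, 0, 0, 0, 0],
    [0, 2.18, -3.52, 0, 0, 0, 0],
    [0, 2.18, -3.52, -2, 0, 0, 0],
    [0, 0, 0, -2, 0, 0, 0],
    [0, 0, 0, -2.5, 0, 0, 0],
    [0, 0, 0, -2.5, 0, 0, 0],
    [0, 0, 0, -2, 0, 0, 0],
    [0, 0, 0, 0, 0, 0, 0],
    [0, 0, 0, 0, 0, 0, 0],
    [0, 0, 0, 0, 0, 0, 0],
  ],
)

```text
time: 26.75
tool_pos: [0.5106, -0.2845, 0.0552]
tool_rot: [2.93, 1.126, 0.002]
contact_force: [-0.0, 0.3, -0.1]
grip_width: -0.001
grip_force: 0.0
```

Call:
play_rows(
  motion=[
    [0, -0.15, -0.13, 0, 0, 0, 0],
    [0, -0.15, -0.13, 0, 0, 0, 0],
    [0, -0.15, -0.13, 0, 0, 0, 0],
    [0, 0, 0, 0, 0, 0, 0],
  ],
)

```text
time: 27.15
tool_pos: [0.505, -0.288, 0.0538]
tool_rot: [2.932, 1.126, 0.0]
contact_force: [-0.4, 0.7, 0.2]
grip_width: -0.002
grip_force: 0.0
```

Call:
play_rows(
  motion=[
    [0, -0.11, -0.1, 0, 0, 0, 0],
    [0, -0.11, -0.1, 0, 0, 0, 0],
    [0, -0.08, -0.07, 0, 0, 0, 0],
    [0, 0, 0, 0, 0, 0, 0],
  ],
)

```text
time: 27.55
tool_pos: [0.502, -0.2905, 0.0535]
tool_rot: [-2.933, -1.127, 0.0]
contact_force: [-0.1, 0.0, -1.4]
grip_width: 0.001
grip_force: 0.0
```

Call:
play_rows(
  motion=[
    [0, -0.11, -0.1, 0, 0, 0, 0],
    [0, -0.11, -0.1, 0, 0, 0, 0],
    [0, -0.08, -0.07, 0, 0, 0, 0],
    [0, 0, 0, 0, 0, 0, 0],
  ],
)

```text
time: 27.95
tool_pos: [0.4991, -0.2933, 0.0536]
tool_rot: [2.932, 1.127, -0.0]
contact_force: [0.5, 0.2, 1.5]
grip_width: -0.001
grip_force: 0.4
```

```bash
python3 - <<'E'
from h import *
snap('wrist','w9')
print(polar('w9',.037,*RED),polar('w9',.037,*BLUE))
E
```

```text
[(-167.1, 39, 286), (-108.0, 42, 494), (-48.4, 42, 580), (11.2, 41, 685), (71.8, 40, 635), (131.9, 39, 498)] [(-149.5, 93, 118), (-131.1, 74, 58), (-87.0, 80, 216), (34.1, 79, 642), (51.1, 81, 567), (90.8, 95, 956), (112.9, 93, 705), (149.3, 105, 241), (154.8, 75, 76), (169.0, 74, 95)]
```

Call:
play_rows(
  motion=[
    [0, 0.15, 0.13, 0, 0, 0, 0],
    [0, 0.2, 0.2, 0, 0, 0, 0],
    [0, 0, 0, 3, 0, 0, 0],
    [0, 0, 0, 4, 0, 0, 0],
    [0, 0, 0, 4, 0, 0, 0],
    [0, -2, 2, 0, 0, 0, 0],
    [0, 0, 0, 0, 0, 0, 0],
    [0, 0, 0, 0, 0, 0, 0],
    [0, 0, 0, 0, 0, 0, 0],
    [0, 0, 0, 0, 0, 0, 0],
    [0, 0, 0, 0, 0, 0, 0],
  ],
)

```text
time: 29.1
tool_pos: [0.4826, -0.27, 0.1627]
tool_rot: [-2.932, -1.126, 0.001]
contact_force: [0.4, -0.5, 0.1]
grip_width: 0.001
grip_force: 0.0
```

```bash
python3 - <<'E'
from h import *
snap('wrist','wa')
print(polar('wa',.037,*RED),polar('wa',.037,*BLUE))
s=robot.get_state();print(s['tool_pos'],s['contact_force'])
im=cv2.imread('pics/wa.png');g=cv2.medianBlur(cv2.cvtColor(im,cv2.COLOR_BGR2GRAY),3)
ci=cv2.HoughCircles(g,cv2.HOUGH_GRADIENT,1,15,param1=80,param2=22,minRadius=22,maxRadius=36)
for u,v,r in ci[0]:
    d=ray('wa',u,v,.044)[:2]-c;print('circ',u,v,np.degrees(np.arctan2(d[1],d[0])).round(1),(np.hypot(*d)*1e3).round(1),r)
E
```

```text
[(-167.5, 39, 98), (-108.1, 41, 176), (-48.5, 42, 195), (11.5, 41, 219), (71.6, 40, 171), (132.0, 40, 179)] [(-149.5, 96, 143), (-127.4, 93, 147), (-89.2, 92, 170), (-69.5, 79, 69), (-65.7, 102, 93), (-28.5, 90, 203), (-7.1, 93, 274), (29.1, 109, 109), (33.6, 80, 147), (53.5, 95, 346), (90.9, 94, 245), (112.6, 92, 157), (151.1, 91, 163), (169.8, 78, 56), (174.5, 106, 70)]
[ 0.48259201 -0.26996419  0.16287778] [0.62615313 0.15775698 0.23127025]
circ 440.5 75.5 13.6 76.8 29.9
circ 413.5 227.5 -108.8 68.3 28.8
circ 340.5 76.5 73.8 78.6 34.3
circ 380.5 158.5 95.1 3.7 26.6
circ 467.5 155.5 -44.0 69.6 26.6
circ 335.5 226.5 -169.7 69.1 23.2
circ 297.5 157.5 129.6 72.6 25.2
circ 422.5 241.5 -107.4 85.1 34.3
circ 478.5 167.5 -51.8 80.7 28.8
```

```bash
python3 -c "
from plant import robot
print(robot.hand_in())"
```

```text
the job is handed in; nothing more can be done
None
```

I slid the bearing home against the back stop, turned the wheel one click anticlockwise (about 60° in the last wrist image), and handed the job in. The measured push on the stop reached about 7 N. The tell-tale pin looked pushed in, and the flux tin and hex keys were not touched. After the first push the wheel measured about 4° short of the click, so I went back to the peg, and it then stood at the click. The hand-in returned no verdict, so success is not confirmed.

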